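# Set the terrine press

## Robot

A 6-joint arm with a two-finger parallel gripper is mounted at the origin on the work surface. World frame = base frame: x ahead of the robot, y to its left, z up, the work surface at z = 0. Lengths are in m, angles in rad, forces in N, time in s.
With the tool pointing down it reaches from about 0.425 to 0.95 m from the base axis. Payload 3.5 kg.
Tool frame: the origin (TCP) lies at the very end of the fingers, on their centre line; the grasp point (between the pads) lies 19 mm behind it; z points along the fingers, y is the line along which they close (so a half turn about z gives the same grasp; the last joint's range is limited). The gripper opens to 85 mm and grips with 20 to 120 N. Pads are 22 mm wide; open, the fingers measure 114 mm over their backs; the gripper's body (76 mm by 85 mm) begins 54 mm behind the grasp point. The pads swing forward as they close: fully open they stand 13 mm farther back than shut.
Start: joints at [-1.377, 0.286, 1.577, -0, 1.279, -0.15], TCP at [0.228, -0.635, 0.231] pointing down, gripper open.
Joint ranges: [-2.77, 2.77], [-0.9, 2.22], [0.21, 2.48], [-1.53, 4.67], [0.24, 2.81], [-2.84, 2.84]. Speed limits (rad/s): [2.79, 2.79, 3.14, 3.14, 3.14, 3.14].

## Interface

Orientations are given as a unit quaternion [x, y, z, w].
In Python, from plant import ctrl gives the robot as it stands.
- The arm moves only by the tool carry_out, never from a script. Its argument "deltas" is one flat list of numbers, 6 for each row, row after row: the shift along the tool's x, y, z in m, then the turn, a rotation vector about the tool's x, y, z in rad. A call has 1 to 5 rows; each row is the pose to reach, as a shift and turn from the pose commanded when the call began, along the tool's axes at that moment; what a row does not reach only later rows make up. A row lasts 1/8 s, in which the tool goes at most 62.5 mm and 10.7 degrees, less where a joint would pass 70% of its speed; a pose out of reach is approached as far as the arm can. A call with a gripper value outside its range is refused whole. "grip" is the opening in per cent of the stroke, from 0 (shut) to 100 (fully open), set as the call begins (left out, the last holds). The fingers move at their own pace and stop on an object; "grip_force" is the grip in N (left out, the last holds). Time passes only in rows, so rows that repeat a pose let the fingers close. It gives the time, the measured TCP pose, the force, the opening and the grip force at its end, in the units of the state.
- ctrl.get_state(): the state, without advancing time (a new reading comes with each control period).
- ctrl.read_camera(name): name is "scene" or "side" or "wrist"; returns (picture, depth): 400x640x3 uint8, red, green, blue; 400x640 float32, m along the optical axis (not along the pixel's ray), 0 where there is no reading.
- ctrl.camera_model(name): a dict with "intrinsics" (3x3 intrinsics, pixels), "extrinsics" (4x4, takes a point from world to camera coordinates); the wrist camera has in their place "hand_eye" (4x4, takes a point from camera to tool coordinates, whose origin is the TCP and whose axes are the flange's). Camera axes: x right, y down, z forward; pixel columns grow to the right and rows downward; lengths in m; the calibration is good to about 2 mm. A picture is of the moment at which its call begins: read the wrist's pose just before it. camera_model takes no time and is no camera call.
- ctrl.sign_off(): hands the job in; it is judged then, once.
Trained networks look in the newest picture that a camera, given by its name, has taken for a name from the list of things; names that differ only in an ending like _2 or _b are one class to them, and where a whole thing is asked for, a point or a joint stands for the part that bears it (a point fixed in the world has none). Each returns a list of dicts, best first, with "score" (0 to 1); they miss things now and then, are a little off and sometimes report something else, mostly with a low value. They report only what shows in the picture. A call takes as long as a camera call. They do not tell look-alikes from the thing itself.
- ctrl.find_in(camera, query): "uv" ([column, row] in pixels, amid what is visible of it).
The state is a dict: "time": time; "qpos": joint angles; "dq": joint speeds; "joint_efforts": joint torques, N m; "eef_pos": TCP position; "tcp_rot": TCP orientation; "contact_force": force on the tool from outside, world axes, zero at the start; "wrist_torque": the same for the moment, N m; "opening": opening from 0.0 (shut) to 1.0 (fully open); "finger_force": force on a finger pad.
Only numpy, scipy, OpenCV 4.12 (cv2) and the standard library are available. Lean on these libraries where they do the work, as an engineer would, in place of code of your own. Each camera call takes 0.05 s, during which the arm holds its last target. There are 200 camera calls.

## Task

Get the terrine pressed: push the white terrine dish along the press's tray until it is square against the rear stop, under the foot. Then wind the press's handwheel clockwise until the spring bears down firmly - close to 10 mm shorter than when slack, a little under one full turn after the foot meets the wooden pressing board - but never so far that its coils close up, and let go. Leave the knives, fork, pepper mill and other things on the table where they are.

Things in the scene. Friction and masses are not known exactly. Their poses are not given: they have to be found in the camera images.
- press: The terrine press, fixed: wooden base board, steel drip tray, two upright steel rods, grey crossbeam, vertical screw with a handwheel on top and a sprung foot below. Origin: on the table, straight below the screw axis; +x runs along the tray from the loading side to the rear stop, z up. The base board spans x -240 to +105 mm, y -130 to +130 mm, 22 mm thick
- tray (a point): Point on the tray floor, 24 mm above the table, 100 mm before the screw axis (press x = -100 mm, y = 0). The tray has turned-up sides 8 mm high, 126 mm apart inside, and is open towards -x
- rear_stop (a point): Middle of the top edge of the rear stop's near face: a bar across the tray at press x = +85 mm, 54 mm above the table at its top
- crossbeam (a point): Middle of the crossbeam's top, 209 mm above the table. The beam is 40 mm (x) by 216 mm (y) by 24 mm thick, carried by two rods 20 mm thick at press x = 0, y = +-88 mm; dome nuts 28 mm across on the rods reach 227 mm above the table
- dish: White rectangular terrine dish, loose, about 0.9 kg, standing in the tray short of the foot, long side along the tray. 170 mm long (x), 100 mm wide (y), rim 72 mm high; a wooden pressing board fitted in it, flat top 80 mm above the underside. Origin: centre of the underside. A push of some 3 to 9 N slides it. Square against the rear stop, its origin is right under the screw (press x = 0)
- dish_lug (a point): Outer edge of the dish's lug on the loading side, 103 mm from its centre (dish -x). Each end has a lug 40 mm wide that sticks out 18 mm, 59 to 70 mm above the dish's underside
- wheel_hub (a point): Centre of the handwheel on the screw axis, 258 mm above the table, fixed to the press. The wheel lies level and keeps its height: 180 mm across, rim bar 16 mm thick, three round spokes 12 mm thick at 120 degrees, hub 38 mm across and 270 mm above the table at its top. The gaps between spokes are open from 20 to 73 mm from the axis and free below down to 230 mm above the table
- wheel_spoke (a point): Point on the centre line of one spoke, 48 mm from the screw axis, 258 mm above the table; it goes round with the wheel and shows where the three spokes are. Fingertips put down into a gap can push a spoke round
- wheel (a joint): Angle of the handwheel, rad; grows as it is turned clockwise seen from above, which winds screw and foot down 12 mm a turn (1.91 mm a rad). Starts between 4.5 and 7.5, range 0 to 20, stays where it is left. Takes about 0.25 N m to turn while the foot is free, 0.40 N m with the spring at its setting (5 N rising to 8.5 N at 48 mm from the axis)
- spindle_way (a point): Fixed point on the screw axis, 305 mm above the table: the 16 mm screw spindle sticks up through the hub to this height at wheel angle 0 and sinks 1.91 mm a rad as the wheel is wound
- foot (a joint): How far the open coil spring above the foot is squeezed, in m: 0 while the foot hangs free, growing once it bears on the pressing board. 0.010 is the firm setting (about 85 N; spring 30 mm long instead of 40), at 0.015 the coils are closed. About 8 N a mm, so 1 rad of wheel adds about 1.9 mm
- foot_face (a point): Centre of the flat round underside of the foot (72 mm across): 126 mm above the table at wheel angle 0, 1.91 mm lower for each rad wound. It meets the pressing board, 104 mm above the table with the dish in the tray, at a wheel angle of about 11.5
- slicer: Carving knife, black handle and flat steel blade, 370 mm long, lying flat on the thick cutting board; a bystander (origin where the blade meets the handle, x towards the tip)
- boner: Boning knife like it, 285 mm long, lying flat on the table; a bystander
- fork: Two-pronged carving fork, 300 mm long, lying on the cutting board; a bystander
- mill: Turned dark-wood pepper mill, 166 mm tall, up to 56 mm across, standing on the table beside the press; a bystander (origin: centre of its underside)
- ramekin: Open white ramekin, 84 mm across, 45 mm tall, on the table beside the press; a bystander (origin: centre of its underside)
- jar: Green glass jar with a steel lid, 72 mm across, 105 mm tall, on the table beside the press; a bystander (origin: centre of its underside)
There are look-alikes about, which are no part of the job. What is shaped like the dish but purple is not meant.

How it is judged:
On the way, in this order (a step that is already met when the one before it is completed fails the run):
1. the dish is pushed home against the rear stop, under the foot, with the spring still slack (x of dish in the frame of press between -0.01 and 0.01 m and y of dish in the frame of press between -0.02 and 0.02 m and angle between the x axis of dish and the x axis of press, either way round below 0.12 rad and z of dish in the frame of press below 0.03 m and value of joint foot below 0.002 m), for 0.2 s.
2. the handwheel is wound down until the spring is at its firm setting (value of joint foot between 0.008 and 0.0125 m), for 0.2 s.
At the end, for the whole second after the job is handed in: The dish stands in the tray against the rear stop (its centre within 10 mm along the tray and 20 mm across it of the screw axis, square within 0.12 rad), the foot bears on its pressing board with the spring squeezed by 8 to 12.5 mm, the wheel and dish are at rest (all of step 2 and x of dish in the frame of press between -0.01 and 0.01 m and y of dish in the frame of press between -0.02 and 0.02 m and angle between the x axis of dish and the x axis of press, either way round below 0.12 rad and z of dish in the frame of press below 0.03 m and linear speed of dish below 0.01 m/s and velocity of joint wheel between -0.05 and 0.05 rad/s); the robot touches nothing.
It fails at once if the spring is wound until its coils close (squeezed by more than 14.2 mm) (value of joint foot above 0.0142 m).
It fails at once if a bystander (pepper mill, ramekin, jar, knife or fork) is shifted by more than 30 mm (distance of any of slicer, boner, fork, mill, ramekin, jar from where it was at the start of the episode above 0.03 m).
It also fails if it takes over 69 s, if anything falls off the work surface, if the arm or the gripper's body presses on something with over 40 N, if the wrist force passes 120 N, or if a joint passes its speed limit or range.

## Working session

There is one attempt and no reset: what is moved stays moved. The work goes in short steps, Python scripts to look and compute and a tool call to move; the robot and the scene stay as the last step left them, time stands still between calls to the robot, and variables do not carry over. Pictures are saved under pics/ and viewed, at most 10 in all, crops included, and the job is handed in when it is done.

Besides the shell and the picture viewer there is one more tool, called by a JSON object that holds its "api" and its "payload", one argument or row to a line. carry_out: Moves the arm, as the interface text tells. Its arguments: {"type":"object","properties":{"deltas":{"type":"array"},"grip":{"type":"number"},"grip_force":{"type":"number"}},"required":["deltas"]}

```bash
mkdir -p pics; cat > h.py <<'E'
import numpy as np, cv2
from plant import ctrl
from scipy.spatial.transform import Rotation as R
def T(cam):
    m=ctrl.camera_model(cam)
    K=np.array(m["intrinsics"])
    if "extrinsics" in m: return K,np.linalg.inv(np.array(m["extrinsics"]))
    s=ctrl.get_state(); W=np.eye(4); W[:3,:3]=R.from_quat(s["tcp_rot"]).as_matrix(); W[:3,3]=s["eef_pos"]
    return K,W@np.array(m["hand_eye"])
def cloud(K,C,d):
    v,u=np.mgrid[:d.shape[0],:d.shape[1]]
    p=np.stack([(u-K[0,2])/K[0,0]*d,(v-K[1,2])/K[1,1]*d,d],-1)
    P=p@C[:3,:3].T+C[:3,3]; P[d==0]=np.nan
    return P
def look(cam):
    K,C=T(cam); im,d=ctrl.read_camera(cam)
    return im,cloud(K,C,d),K,C
def save(im,n): cv2.imwrite("pics/"+n,im[...,::-1])
def proj(K,C,p):
    q=np.linalg.inv(C)@np.r_[p,1]; q=K@q[:3]; return q[:2]/q[2]
E
python3 - <<'E'
from h import *
np.set_printoptions(precision=3,suppress=True)
for c in ["scene","side"]:
    im,P,K,C=look(c); save(im,c+"0.png"); np.save(c+"0.npy",P); print(c,C[:3,3])
    for n in ["dish","dish_lug","wheel_hub","wheel_spoke","rear_stop","tray","crossbeam","foot_face","mill","jar","ramekin"]:
        for r in ctrl.find_in(c,n)[:3]:
            u,v=map(int,r["uv"]); print(n,round(r["score"],2),u,v,P[min(v,399),min(u,639)])
print(ctrl.get_state())
E
```

```text
scene [0.897 0.6   1.271]
dish 0.78 321 144 [ 0.336 -0.171  0.08 ]
dish 0.73 328 220 [0.521 0.122 0.102]
dish_lug 0.82 319 142 [ 0.337 -0.184  0.081]
dish_lug 0.59 330 221 [0.519 0.131 0.107]
wheel_hub 0.94 309 236 [0.639 0.183 0.228]
wheel_spoke 0.77 291 206 [0.632 0.081 0.257]
rear_stop 0.8 306 238 [0.645 0.176 0.21 ]
tray 0.9 305 235 [0.641 0.165 0.208]
tray 0.42 327 285 [0.639 0.277 0.005]
crossbeam 0.74 307 236 [0.642 0.176 0.221]
foot_face 0.5 407 304 [0.485 0.489 0.061]
foot_face 0.38 292 226 [0.638 0.08  0.128]
mill 0.87 312 171 [ 0.461 -0.055  0.137]
jar 0.75 269 193 [ 0.625 -0.087  0.104]
ramekin 0.57 328 287 [ 0.64   0.284 -0.   ]
side [-0.161  0.738  1.007]
dish 0.9 312 231 [0.494 0.137 0.107]
dish 0.87 395 211 [ 0.397 -0.167  0.063]
dish_lug 0.98 310 229 [0.507 0.133 0.104]
dish_lug 0.74 398 213 [ 0.383 -0.165  0.064]
wheel_hub 0.67 292 236 [0.583 0.147 0.026]
wheel_spoke 0.86 295 168 [0.61  0.097 0.269]
rear_stop 0.97 298 237 [0.541 0.156 0.059]
tray 0.88 294 235 [0.565 0.152 0.048]
crossbeam 0.87 296 237 [0.553 0.155 0.049]
foot_face 0.78 295 201 [0.609 0.105 0.14 ]
mill 0.94 363 212 [ 0.45  -0.055  0.095]
mill 0.49 310 228 [0.51  0.131 0.105]
jar 0.88 338 190 [ 0.596 -0.086  0.085]
ramekin 0.58 245 246 [0.663 0.283 0.017]
{'time': 1.2, 'qpos': array([-1.377,  0.286,  1.577,  0.   ,  1.279, -0.15 ]), 'dq': array([-0.001, -0.001, -0.001, -0.001,  0.   ,  0.   ]), 'joint_efforts': array([ -0.001, -40.596, -29.294,  -0.   ,   0.001,  -0.   ]), 'eef_pos': array([ 0.228, -0.635,  0.231]), 'tcp_rot': array([0.985, 0.171, 0.   , 0.   ]), 'contact_force': array([0.136, 0.531, 0.832]), 'wrist_torque': array([-0.024, -0.028, -0.042]), 'finger_force': 0.0, 'opening': 1.0024991421686578}
```

```bash
python3 - <<'E'
import cv2,numpy as np
a=cv2.imread("pics/scene0.png")[100:330,180:460]; b=cv2.imread("pics/side0.png")[120:350,180:460]
cv2.imwrite("pics/crops.png",np.hstack([cv2.resize(a,(400,329),interpolation=2),cv2.resize(b,(400,329),interpolation=2)]))
E
```

```text
(no output)
```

View pics/crops.png

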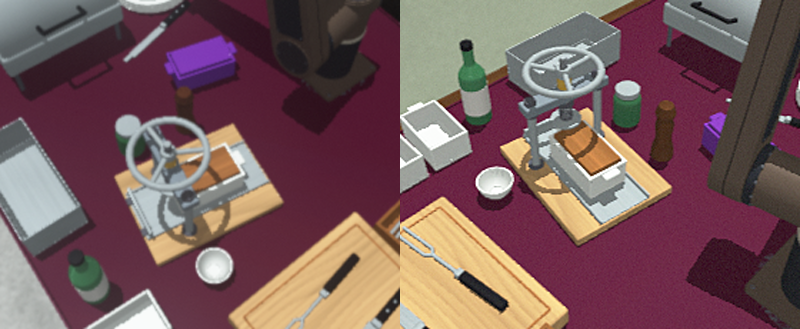

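The crops show the white dish with a wooden board in the press (scene ~328,220; side ~312,231). The other candidate is the purple look-alike (scene 321,144; side 395,211), which is rejected by its colour. Next I fit the geometry.

```bash
cat > fit.py <<'E'
from h import *
from scipy.optimize import least_squares
np.set_printoptions(precision=4,suppress=True)
def circ(Q):
    f=lambda p:np.hypot(Q[:,0]-p[0],Q[:,1]-p[1])-p[2]
    return least_squares(f,[*np.median(Q,0)[:2],.082],loss="soft_l1",f_scale=.004).x
E
python3 - <<'E'
from fit import *
A=[]
for c in ["scene","side"]:
    P=np.load(c+"0.npy"); im=cv2.imread(f"pics/{c}0.png")[...,::-1].astype(int)
    Q=P.reshape(-1,3); I=im.reshape(-1,3); ok=~np.isnan(Q[:,0])&(np.hypot(Q[:,0]-.62,Q[:,1]-.1)<.14)
    w=Q[ok&(Q[:,2]>.247)&(Q[:,2]<.275)]
    c0=circ(w); print(c,"wheel",c0,len(w))
    r=np.hypot(*(w[:,:2]-c0[:2]).T); s=w[(r>.025)&(r<.068)]
    a=np.degrees(np.arctan2(*(s[:,:2]-c0[:2]).T[::-1]))
    print("spoke hist",np.histogram(a,np.arange(-180,181,15))[0])
    ok=~np.isnan(Q[:,0])&(np.hypot(Q[:,0]-.57,Q[:,1]-.1)<.3)
    # pressing board top
    hue=(I[:,0]-I[:,2]>40)
    b=Q[ok&hue&(I[:,1]>I[:,2]+15)&(abs(Q[:,2]-.022)<.012)]
    print("base",len(b),cv2.minAreaRect((b[:,:2]*1000).astype(np.float32)))
    t=Q[ok&hue&(abs(Q[:,2]-.104)<.008)]
    print("pressboard",len(t),cv2.minAreaRect((t[:,:2]*1000).astype(np.float32)))
    g=Q[ok&(abs(Q[:,2]-.215)<.018)&(np.hypot(*(Q[:,:2]-c0[:2]).T)<.13)]
    g2=g[:,:2]-c0[:2]; print("beam dir",len(g),np.degrees(np.arctan2(*np.linalg.svd(g2-g2.mean(0),full_matrices=False)[2][0][::-1])),cv2.minAreaRect((g[:,:2]*1000).astype(np.float32)))
    m=ok&(Q[:,2]>.028)&(Q[:,2]<.3)
E
```

```text
scene wheel [0.6203 0.0965 0.0784] 1129
spoke hist [ 0  0  0  0  0 23 25  0  0  0  0  0  0 27 28  0  0  0  0  0  0 30 24  2]
base 2319 ((552.3953857421875, 105.49027252197266), (262.4656982421875, 345.74774169921875), 81.2024154663086)
pressboard 584 ((548.8496704101562, 96.81092834472656), (108.18771362304688, 198.09243774414062), 64.86616516113281)
beam dir 526 82.1776091483943 ((619.7168579101562, 98.25409698486328), (212.37734985351562, 40.90968704223633), 81.18737030029297)
side wheel [0.6119 0.0967 0.0787] 943
spoke hist [ 0  0  0  0  0 21 23  0  0  0  0  0  2 32 16  0  0  0  0  0  0 21 14  0]
base 2524 ((542.6644287109375, 68.73628234863281), (335.1304931640625, 348.5971984863281), 81.09410858154297)
pressboard 886 ((524.7803955078125, 34.32037353515625), (238.68617248535156, 156.7914276123047), 85.48555755615234)
beam dir 452 83.07637091405635 ((614.9135131835938, 94.93181610107422), (214.80679321289062, 45.63658905029297), 79.95703125)
```

```bash
python3 - <<'E'
from fit import *
o=np.array([.618,.096]);a=np.radians(-8.8);ex=np.array([np.cos(a),np.sin(a)]);ey=np.array([-ex[1],ex[0]])
for c in ["scene","side"]:
    P=np.load(c+"0.npy").reshape(-1,3); I=cv2.imread(f"pics/{c}0.png")[...,::-1].astype(int).reshape(-1,3)
    x=(P[:,:2]-o)@ex;y=(P[:,:2]-o)@ey;z=P[:,2]
    wood=(I[:,0]-I[:,2]>40)&(abs(z-.104)<.006)&(abs(y)<.07)&(x>-.24)&(x<.1)
    white=(I.min(1)>120)&(z>.03)&(z<.1)&(abs(y)<.07)&(x>-.3)&(x<.1)
    for n,m in [("wood",wood),("white",white),("lug",white&(x<np.nanmin(x[white])+.03)&(z>.08))]:
        if m.sum(): print(c,n,m.sum(),"x",np.percentile(x[m],[1,5,50,95,99]),"y",np.percentile(y[m],[1,5,50,95,99]),z[m].mean())
E
```

```text
scene wood 573 x [-0.1594 -0.1548 -0.1099 -0.0477 -0.0429] y [-0.0397 -0.0354  0.0076  0.0381  0.0405] 0.10317794704791405
scene white 600 x [-0.219  -0.183  -0.1004  0.0934  0.0947] y [-0.0668 -0.0533  0.0468  0.0649  0.0664] 0.06923301172931429
side wood 838 x [-0.1643 -0.1603 -0.0965 -0.0246 -0.0171] y [-0.0397 -0.0358  0.0029  0.0379  0.0395] 0.10444074453886389
side white 974 x [-0.2261 -0.1902 -0.1573 -0.0056  0.0875] y [-0.0678 -0.0498  0.0435  0.062   0.0648] 0.06864478642189388
```

{"api": "carry_out", "payload": {
  "deltas": [0,0,-0.05,0,0,0,0,0,-0.1,0,0,0,0,0,-0.1,0,0,0],
  "grip": 100
}}

```text
time: 1.58
eef_pos: [0.228, -0.6375, 0.3387]
tcp_rot: [0.985, 0.171, 0.0, 0.006]
contact_force: [-0.1, 0.4, -0.1]
opening: 1.002
finger_force: 0.0
```

```bash
cat > plan.py <<'E'
from fit import *
import sys,json
YAW=-8.8
def tool(tilt,yaw=YAW):   # tool y = press y, z down leaning forward by tilt deg
    a,t=np.radians(yaw),np.radians(tilt)
    ex=np.array([np.cos(a),np.sin(a),0]);y=np.array([-ex[1],ex[0],0])
    z=np.sin(t)*ex-np.array([0,0,np.cos(t)])
    return R.from_matrix(np.stack([np.cross(y,z),y,z],1))
def W(x,y,z,o=(.618,.096)):   # press -> world
    a=np.radians(YAW);return np.array([o[0]+x*np.cos(a)-y*np.sin(a),o[1]+x*np.sin(a)+y*np.cos(a),z])
def rows(p0,r0,targets):  # targets: list of (pos, Rot) absolute
    out=[]
    for p,r in targets: out.append([*r0.inv().apply(p-p0),*(r0.inv()*r).as_rotvec()])
    return np.round(np.array(out),3)
def cur():
    s=ctrl.get_state();return np.array(s["eef_pos"]),R.from_quat(s["tcp_rot"])
def after(p0,r0,row): return p0+r0.apply(row[:3]), r0*R.from_rotvec(row[3:])
def show(p0,r0,tg):  # calls of up to 5 rows
    p,r=p0,r0
    for i in range(0,len(tg),5):
        m=rows(p,r,tg[i:i+5]); print(json.dumps([float(v)+0 for v in m.ravel()])); p,r=after(p,r,m[-1])
    return p,r
E
python3 - <<'E'
from plan import *
p,r=cur(); rt=tool(0); ang0=np.degrees(np.arctan2(*r.as_matrix()[:2,0][::-1])); print(ang0)
tg=[]
from scipy.interpolate import interp1d
way=interp1d([0,.5,1],np.array([[*p],[.50,-.26,.37],[*W(-.181,0,.33)]]).T)
for i in range(1,16):
    f=i/15; yaw=ang0+(171.2-ang0)*f-180
    tg.append((way(f),tool(0,yaw)))
print(p,show(p,r,tg)[0])
E
```

```text
19.70159543149417
[0.051, -0.035, -0.005, 0.012, 0.003, -0.176, 0.102, -0.07, -0.009, 0.011, 0.004, -0.353, 0.153, -0.105, -0.014, 0.011, 0.005, -0.529, 0.204, -0.14, -0.019, 0.011, 0.006, -0.705, 0.256, -0.176, -0.023, 0.01, 0.007, -0.881]
[0.059, 0.017, -0.005, 0.0, 0.0, -0.177, 0.119, 0.034, -0.009, 0.0, 0.0, -0.353, 0.171, 0.03, -0.008, 0.0, 0.0, -0.529, 0.217, 0.005, -0.003, 0.0, 0.0, -0.705, 0.262, -0.02, 0.002, 0.0, 0.0, -0.882]
[0.048, 0.019, 0.006, 0.0, 0.0, -0.176, 0.096, 0.038, 0.011, 0.0, 0.0, -0.352, 0.144, 0.057, 0.016, 0.0, 0.0, -0.529, 0.192, 0.077, 0.022, 0.0, 0.0, -0.705, 0.241, 0.096, 0.027, 0.0, 0.0, -0.881]
[ 0.228  -0.6375  0.3387] [0.4391 0.1242 0.3301]
```

{"api": "carry_out", "payload": {
  "deltas": [0.051,-0.035,-0.005,0.012,0.003,-0.176,0.102,-0.07,-0.009,0.011,0.004,-0.353,0.153,-0.105,-0.014,0.011,0.005,-0.529,0.204,-0.14,-0.019,0.011,0.006,-0.705,0.256,-0.176,-0.023,0.01,0.007,-0.881]
}}

```text
time: 2.2
eef_pos: [0.4094, -0.3822, 0.3532]
tcp_rot: [0.817, 0.577, 0.003, -0.006]
contact_force: [0.4, 0.2, 0.2]
opening: 0.999
finger_force: 0.0
```

{"api": "carry_out", "payload": {
  "deltas": [0.059,0.017,-0.005,0.0,0.0,-0.177,0.119,0.034,-0.009,0.0,0.0,-0.353,0.171,0.03,-0.008,0.0,0.0,-0.529,0.217,0.005,-0.003,0.0,0.0,-0.705,0.262,-0.02,0.002,0.0,0.0,-0.882]
}}

```text
time: 2.82
eef_pos: [0.4783, -0.129, 0.3536]
tcp_rot: [0.492, 0.871, 0.005, -0.005]
contact_force: [0.8, 0.2, 0.5]
opening: 1.001
finger_force: 0.0
```

{"api": "carry_out", "payload": {
  "deltas": [0.048,0.019,0.006,0.0,0.0,-0.176,0.096,0.038,0.011,0.0,0.0,-0.352,0.144,0.057,0.016,0.0,0.0,-0.529,0.192,0.077,0.022,0.0,0.0,-0.705,0.241,0.096,0.027,0.0,0.0,-0.881]
}}

```text
time: 3.45
eef_pos: [0.4372, 0.1271, 0.3299]
tcp_rot: [0.074, 0.997, 0.006, -0.002]
contact_force: [0.8, 0.1, 0.6]
opening: 0.999
finger_force: 0.0
```

{"api": "carry_out", "payload": {
  "deltas": [0,0,0,0,0,0,0,0,0,0,0,0]
}}

```text
time: 3.7
eef_pos: [0.438, 0.1254, 0.3304]
tcp_rot: [0.077, 0.997, 0.005, -0.002]
contact_force: [0.2, -0.6, -0.1]
opening: 1.002
finger_force: 0.0
```

```bash
python3 - <<'E'
from plan import *
im,P,K,C=look("wrist"); save(im,"w1.png"); np.save("w1.npy",P)
p,r=cur(); print(p,np.degrees(np.arctan2(*r.as_matrix()[:2,0][::-1])), ctrl.get_state()["qpos"])
for n in ["dish","dish_lug"]:
    for q in ctrl.find_in("wrist",n)[:2]: u,v=map(int,q["uv"]); print(n,q["score"],u,v,P[v,u])
E
```

```text
[0.4382 0.1249 0.3307] 171.09462934155016 [ 0.048  -0.2792  1.9651  0.0113  1.4579 -1.3687]
dish 0.96 56 107 [ 0.3147 -0.1753  0.0787]
dish 0.78 320 232 [0.5125 0.112  0.1037]
dish_lug 0.63 319 226 [0.5043 0.1121 0.1041]
dish_lug 0.58 60 109 [ 0.3175 -0.1719  0.0782]
```

View pics/w1.png

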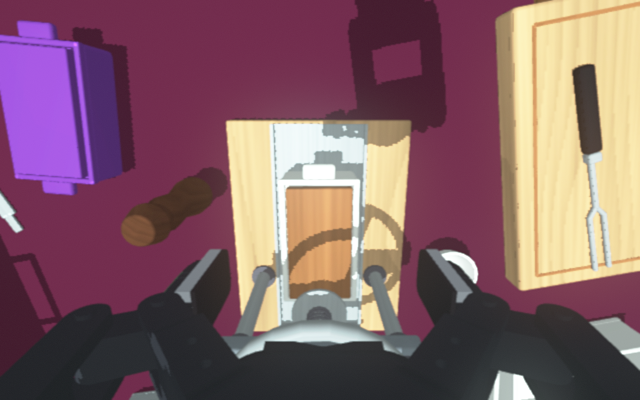

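The wrist view shows the white dish with the wooden board in the tray (320,240), its lug at (319,172), and the purple look-alike far left at (50,110). Next I measure the lug.

```bash
python3 - <<'E'
from plan import *
P=np.load("w1.npy")
for v in range(160,192,3): print(v,P[v,320])
for u in range(290,350,4): print(u,P[172,u])
print("wall row"); 
I=cv2.imread("pics/w1.png")[...,::-1].astype(int)
a=np.radians(-8.8);ex=np.array([np.cos(a),np.sin(a)]);ey=np.array([-ex[1],ex[0]])
x=(P[...,:2]-[.618,.096])@ex;y=(P[...,:2]-[.618,.096])@ey;z=P[...,2]
for n,m in [("lug",(abs(z-.094)<.004)&(x<-.172)&(abs(y)<.06)&(x>-.25)),("rim",(abs(z-.096)<.004)&(abs(y)<.062)&(x>-.25)&(x<-.03)),("wood",(I[...,0]-I[...,2]>40)&(abs(z-.104)<.004)&(abs(y)<.06)&(x>-.2)&(x<-.05)),("base",(I[...,0]-I[...,2]>40)&(abs(z-.022)<.006)&(x<.11)&(abs(y)<.14))]:
    print(n,m.sum(),np.percentile(x[m],[1,50,99]),np.percentile(y[m],[1,50,99]))
    print(cv2.minAreaRect(np.stack([x[m],y[m]],-1).astype(np.float32)*1000))
E
```

```text
160 [0.4345 0.1246 0.0236]
163 [0.4388 0.124  0.0233]
166 [0.4319 0.1249 0.0926]
169 [0.4353 0.1244 0.0941]
172 [0.4391 0.1238 0.0935]
175 [0.4425 0.1232 0.0947]
178 [0.4462 0.1226 0.0945]
181 [0.4498 0.1221 0.0954]
184 [0.4533 0.1215 0.0965]
187 [0.4566 0.121  0.0981]
190 [0.459  0.1206 0.1038]
290 [0.4412 0.0818 0.0459]
294 [0.4419 0.0873 0.0468]
298 [0.4428 0.0927 0.0466]
302 [0.4436 0.0981 0.047 ]
306 [0.4362 0.1069 0.0944]
310 [0.4371 0.1117 0.0938]
314 [0.438  0.1165 0.0929]
318 [0.4385 0.1214 0.0945]
322 [0.4391 0.1262 0.0953]
326 [0.4404 0.131  0.0928]
330 [0.4411 0.1359 0.0932]
334 [0.4418 0.1407 0.0933]
338 [0.4515 0.147  0.0465]
342 [0.4522 0.1524 0.0471]
346 [0.4529 0.1578 0.0482]
wall row
lug 540 [-0.1905 -0.1802 -0.1721] [-0.0427 -0.0011  0.0402]
((-181.32354736328125, -1.25689697265625), (18.569583892822266, 96.15238189697266), 0.04804852977395058)
rim 2088 [-0.1885 -0.161  -0.0331] [-0.0506 -0.0011  0.0485]
((-109.88624572753906, -1.1241989135742188), (159.5727081298828, 100.08434295654297), 0.08485578745603561)
wood 5451 [-0.163  -0.1106 -0.0512] [-0.041  -0.0015  0.0378]
((-106.90935516357422, -1.622467041015625), (113.72786712646484, 81.0678482055664), 0.052126143127679825)
base 14634 [-0.241  -0.1199  0.094 ] [-0.1296  0.0047  0.1266]
((-68.93638610839844, -1.8048553466796875), (260.5393371582031, 344.72064208984375), 89.85445404052734)
```

```bash
sed -i 's/o=(.618,.096)/o=(.6164,.0947)/' plan.py; python3 - <<'E'
from plan import *
p,r=cur()
e=W(-.205,0,.17)
tg=[(p+(e-p)*f,tool(25*f)) for f in (.3,.65,1,1)]
show(p,r,tg)
E
```

```text
[0.007, -0.001, 0.048, 0.011, -0.135, -0.004, 0.016, -0.003, 0.105, 0.01, -0.288, -0.004, 0.024, -0.004, 0.161, 0.01, -0.44, -0.005, 0.024, -0.004, 0.161, 0.01, -0.44, -0.005]
```

{"api": "carry_out", "payload": {
  "deltas": [0.007,-0.001,0.048,0.011,-0.135,-0.004,0.016,-0.003,0.105,0.01,-0.288,-0.004,0.024,-0.004,0.161,0.01,-0.44,-0.005,0.024,-0.004,0.161,0.01,-0.44,-0.005,0.024,-0.004,0.161,0.01,-0.44,-0.005],
  "grip": 60
}}

```text
time: 4.47
eef_pos: [0.4155, 0.1267, 0.1729]
tcp_rot: [0.075, 0.973, -0.016, 0.217]
contact_force: [1.0, -0.7, 1.6]
opening: 0.603
finger_force: 0.0
```

```bash
python3 - <<'E'
from plan import *
p,r=cur(); print(p,W(-.205,0,.17),np.degrees((r.inv()*tool(25)).as_rotvec()),ctrl.get_state()["qpos"],ctrl.get_state()["opening"])
tg=[(p+(W(-.200,0,.068)-p)*f,tool(25)) for f in (.4,.8,1,1)]
show(p,r,tg)
E
```

```text
[0.4155 0.1267 0.1729] [0.4138 0.1261 0.17  ] [0.0844 0.1229 0.0217] [ 0.1303 -0.4516  2.4193 -0.1718  0.7579 -1.1877] 0.6026053469165971
[0.017, 0.0, 0.039, 0.001, 0.002, 0.0, 0.033, -0.001, 0.077, 0.001, 0.002, 0.0, 0.041, -0.001, 0.096, 0.001, 0.002, 0.0, 0.041, -0.001, 0.096, 0.001, 0.002, 0.0]
```

```bash
python3 - <<'E'
from plan import *
p,r=cur()
show(p,r,[(p+(W(-.197,0,.068)-p)*f,tool(max(17,25-20*f))) for f in (.4,.8,1,1,1)])
E
```

```text
[0.015, 0.0, 0.039, 0.001, 0.142, 0.0, 0.031, -0.001, 0.078, 0.001, 0.142, 0.0, 0.039, -0.001, 0.098, 0.001, 0.142, 0.0, 0.039, -0.001, 0.098, 0.001, 0.142, 0.0, 0.039, -0.001, 0.098, 0.001, 0.142, 0.0]
```

{"api": "carry_out", "payload": {
  "deltas": [0.015,0.0,0.039,0.001,0.142,0.0,0.031,-0.001,0.078,0.001,0.142,0.0,0.039,-0.001,0.098,0.001,0.142,0.0,0.039,-0.001,0.098,0.001,0.142,0.0,0.039,-0.001,0.098,0.001,0.142,0.0]
}}

```text
time: 5.1
eef_pos: [0.4241, 0.1254, 0.0692]
tcp_rot: [0.075, 0.986, -0.011, 0.15]
contact_force: [1.0, 0.0, -0.2]
opening: 0.6
finger_force: 0.0
```

```bash
python3 - <<'E'
from plan import *
p,r=cur(); s=ctrl.get_state(); print(p,W(-.197,0,.068),np.degrees((r.inv()*tool(17)).as_rotvec()),s["qpos"],s["contact_force"])
print("press x,y",(p[:2]-[.6164,.0947])@np.array([[.988,.153],[-.153,.988]]))
tg=[(W(x,-.001,.068),tool(17)) for x in (-.185,-.172,-.159,-.146,-.133,-.122,-.112,-.104,-.104,-.104)]
show(p,r,tg)
E
```

```text
[0.4241 0.1254 0.0692] [0.4217 0.1248 0.068 ] [0.0979 0.2658 0.0515] [ 0.0992 -0.17    2.4061 -0.1259  0.6165 -1.227 ] [ 0.9803  0.0474 -0.2435]
press x,y [-0.1947  0.001 ]
[-0.009, -0.002, 0.004, 0.002, 0.005, 0.001, -0.021, -0.002, 0.008, 0.002, 0.005, 0.001, -0.034, -0.002, 0.012, 0.002, 0.005, 0.001, -0.046, -0.002, 0.016, 0.002, 0.005, 0.001, -0.059, -0.002, 0.019, 0.002, 0.005, 0.001]
[-0.01, 0.0, 0.004, 0.0, 0.0, 0.0, -0.02, 0.0, 0.007, 0.0, 0.0, 0.0, -0.027, 0.0, 0.009, 0.0, 0.0, 0.0, -0.027, 0.0, 0.009, 0.0, 0.0, 0.0, -0.027, 0.0, 0.009, 0.0, 0.0, 0.0]
```

{"api": "carry_out", "payload": {
  "deltas": [-0.009,-0.002,0.004,0,0,0,-0.021,-0.002,0.008,0,0,0,-0.034,-0.002,0.012,0,0,0,-0.046,-0.002,0.016,0,0,0,-0.059,-0.002,0.019,0,0,0]
}}

```text
time: 5.72
eef_pos: [0.4794, 0.1139, 0.0629]
tcp_rot: [0.075, 0.987, -0.012, 0.144]
contact_force: [-3.6, 0.1, -1.4]
opening: 0.6
finger_force: 1.9
```

{"api": "carry_out", "payload": {
  "deltas": [-0.01,0.0,0.004,0.0,0.0,0.0,-0.02,0.0,0.007,0.0,0.0,0.0,-0.027,0.0,0.009,0.0,0.0,0.0,-0.027,0.0,0.009,0.0,0.0,0.0]
}}

```text
time: 6.22
eef_pos: [0.5093, 0.1095, 0.0631]
tcp_rot: [0.075, 0.986, -0.011, 0.147]
contact_force: [-0.7, 0.7, -0.4]
opening: 0.597
finger_force: 0.5
```

```bash
cat > dish.py <<'E'
from plan import *
def dish(c):
    im,P,K,C=look(c); I=im.astype(int)
    a=np.radians(YAW);ex=np.array([np.cos(a),np.sin(a)]);ey=np.array([-ex[1],ex[0]]);o=W(0,0,0)[:2]
    x=(P[...,:2]-o)@ex;y=(P[...,:2]-o)@ey;z=P[...,2]
    m=(I[...,0]-I[...,2]>40)&(abs(z-.104)<.005)&(abs(y)<.06)&(x>-.2)&(x<.1)
    print(c,m.sum(),"wood x",np.percentile(x[m],[1,5]),"y",np.percentile(y[m],[1,50,99]))
    return im,P
E
python3 - <<'E'
from dish import *
p,r=cur(); print("press",(p[:2]-[.6164,.0947])@np.array([[.988,.153],[-.153,.988]]),ctrl.get_state()["contact_force"])
for c in ("side","wrist"): dish(c)
E
```

```text
press [-0.1081 -0.0018] [-0.6638  0.6888 -0.4342]
side 349 wood x [-0.0788 -0.0718] y [-0.0361  0.0201  0.0415]
wrist 32 wood x [-0.1351 -0.1349] y [-0.0584 -0.0464  0.037 ]
```

{"api": "carry_out", "payload": {
  "deltas": [-0.003,0,0.001,0,0,0,-0.006,0,0.002,0,0,0,-0.006,0,0.002,0,0,0]
}}

```text
time: 6.7
eef_pos: [0.5144, 0.1089, 0.063]
tcp_rot: [0.075, 0.986, -0.011, 0.146]
contact_force: [-3.8, 1.0, 3.2]
opening: 0.601
finger_force: 2.2
```

{"api": "carry_out", "payload": {
  "deltas": [-0.003,0,0.001,0,0,0,-0.006,0,0.002,0,0,0,-0.006,0,0.002,0,0,0]
}}

```text
time: 7.08
eef_pos: [0.5208, 0.1079, 0.0628]
tcp_rot: [0.075, 0.986, -0.011, 0.146]
contact_force: [-4.5, 1.1, 2.3]
opening: 0.6
finger_force: 2.2
```

{"api": "carry_out", "payload": {
  "deltas": [-0.002,0,0.001,0,0,0,-0.004,0,0.001,0,0,0,-0.004,0,0.001,0,0,0]
}}

```text
time: 7.45
eef_pos: [0.5241, 0.1073, 0.0624]
tcp_rot: [0.075, 0.987, -0.011, 0.145]
contact_force: [-4.6, 0.7, 0.8]
opening: 0.599
finger_force: 2.6
```

{"api": "carry_out", "payload": {
  "deltas": [-0.002,0,0.001,0,0,0,-0.004,0,0.001,0,0,0,-0.004,0,0.001,0,0,0]
}}

```text
time: 7.82
eef_pos: [0.5244, 0.1072, 0.0614]
tcp_rot: [0.075, 0.987, -0.012, 0.14]
contact_force: [-19.2, 3.4, 11.9]
opening: 0.599
finger_force: 9.4
```

```bash
python3 - <<'E'
from dish import *
p,r=cur(); print("press",(p[:2]-[.6164,.0947])@np.array([[.988,.153],[-.153,.988]]).T,ctrl.get_state()["contact_force"])
im,P=dish("side"); save(im[150:290,250:390].repeat(4,0).repeat(4,1),"s2.png")
E
```

```text
press [-0.089   0.0265] [-19.194    3.3965  11.8844]
side 274 wood x [-0.0794 -0.0561] y [-0.0299  0.0243  0.0413]
```

View pics/s2.png

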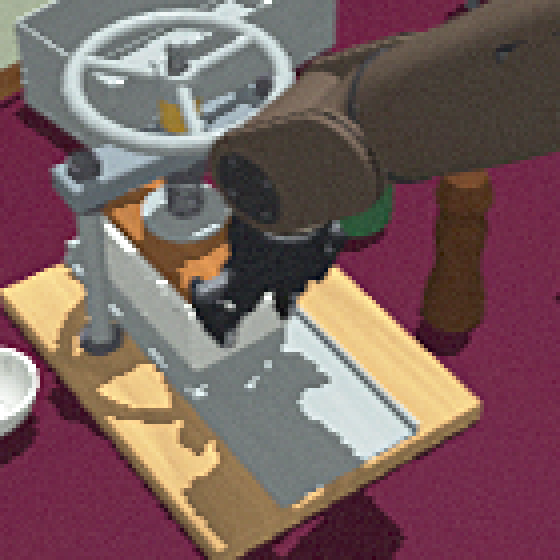

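```bash
python3 - <<'E'
from plan import *
p,r=cur(); rr=tool(17)
tg=[(W(x,-.001,z),tool(t)) for x,z,t in ((-.11,.065,16.5),(-.15,.067,16),(-.16,.12,13),(-.165,.18,8),(-.17,.24,4),(-.175,.30,0),(-.175,.35,0),(-.175,.38,0),(-.175,.38,0))]
print(show(p,r,tg)[0])
E
```

```text
[0.015, 0.001, -0.008, -0.002, -0.006, 0.002, 0.053, 0.001, -0.021, -0.002, 0.003, 0.002, 0.048, 0.001, -0.075, -0.002, 0.055, 0.002, 0.036, 0.001, -0.134, -0.002, 0.142, 0.002, 0.024, 0.0, -0.193, -0.002, 0.212, 0.002]
[0.001, 0.0, -0.06, 0.0, 0.07, 0.0, -0.002, 0.0, -0.11, 0.0, 0.07, 0.0, -0.004, 0.0, -0.14, 0.0, 0.07, 0.0, -0.004, 0.0, -0.14, 0.0, 0.07, 0.0]
[0.4428 0.1201 0.38  ]
```

{"api": "carry_out", "payload": {
  "deltas": [0.015,0.001,-0.008,-0.002,-0.006,0.002,0.053,0.001,-0.021,-0.002,0.003,0.002,0.048,0.001,-0.075,-0.002,0.055,0.002,0.036,0.001,-0.134,-0.002,0.142,0.002,0.024,0.0,-0.193,-0.002,0.212,0.002]
}}

```text
time: 8.5
eef_pos: [0.4517, 0.1185, 0.2438]
tcp_rot: [0.076, 0.996, -0.002, 0.042]
contact_force: [0.7, -0.4, 0.3]
opening: 0.597
finger_force: 0.0
```

{"api": "carry_out", "payload": {
  "deltas": [0.001,0.0,-0.06,0.0,0.07,0.0,-0.002,0.0,-0.11,0.0,0.07,0.0,-0.004,0.0,-0.14,0.0,0.07,0.0,-0.004,0.0,-0.14,0.0,0.07,0.0],
  "grip": 0
}}

```text
time: 9.0
eef_pos: [0.4455, 0.1193, 0.3846]
tcp_rot: [0.077, 0.997, 0.001, 0.011]
contact_force: [-0.4, -0.1, 0.6]
opening: 0.001
finger_force: 0.0
```

```bash
cat > wheel.py <<'E'
from dish import *
def wheel(c,o=None,sh=None):
    im,P,K,C=look(c); Q=P.reshape(-1,3); o=W(0,0,0)[:2] if o is None else o
    w=Q[~np.isnan(Q[:,0])&(np.hypot(*(Q[:,:2]-o).T)<.1)&(Q[:,2]>.25)&(Q[:,2]<.272)]
    c0=circ(w); v=w[:,:2]-o; rr=np.hypot(*v.T); v=v[(rr>.028)&(rr<.066)]
    a=np.arctan2(v[:,1],v[:,0]); ph=np.degrees(np.angle(np.exp(3j*a).mean()))/3
    print(c,"circ",c0,"spoke mod120",ph%120,"coh",abs(np.exp(3j*a).mean()),len(v))
    sp=Q[~np.isnan(Q[:,0])&(np.hypot(*(Q[:,:2]-o).T)<.007)]
    print("spindle top z",np.percentile(sp[:,2],[50,90]) if len(sp) else None)
    return im,P,K,C
E
python3 - <<'E'
from wheel import *
for c in ("side","scene","wrist"):
    im,P,K,C=wheel(c)
    np.save("m_"+c,P)
    x=P[...,:2]-W(0,0,0)[:2]; a=np.radians(YAW); X=x@[np.cos(a),np.sin(a)];Y=x@[-np.sin(a),np.cos(a)];z=P[...,2];I=im.astype(int)
    lug=(I.min(-1)>110)&(z>.085)&(z<.1)&(abs(Y)<.055)&(X<-.06)&(X>-.2)
    if lug.sum(): print("white top x",np.percentile(X[lug],[1,5,50]),"y",np.percentile(Y[lug],[1,50,99]),lug.sum())
    if c=="wrist": save(im,"w3.png")
E
```

```text
side circ [0.6121 0.0966 0.0791] spoke mod120 29.96303839835906 coh 0.9649156065652511 115
spindle top z [0.2857 0.2978]
white top x [-0.1036 -0.1023 -0.0853] y [-0.0497  0.0032  0.0491] 181
scene circ [0.6202 0.0964 0.0785] spoke mod120 29.86630073333491 coh 0.951096822668974 141
spindle top z [0.2945 0.2966]
white top x [-0.0998 -0.0975 -0.0799] y [-0.0478  0.0132  0.0508] 95
wrist circ [82.2524 19.213  83.8627] spoke mod120 nan coh nan 0
spindle top z None
white top x [-0.1033 -0.1022 -0.0847] y [-0.0484  0.0011  0.0492] 943wheel.py:6: RuntimeWarning: Mean of empty slice.
  a=np.arctan2(v[:,1],v[:,0]); ph=np.degrees(np.angle(np.exp(3j*a).mean()))/3
  ret = ret.dtype.type(ret / rcount)
wheel.py:7: RuntimeWarning: Mean of empty slice.
  print(c,"circ",c0,"spoke mod120",ph%120,"coh",abs(np.exp(3j*a).mean()),len(v))
```

View pics/w3.png

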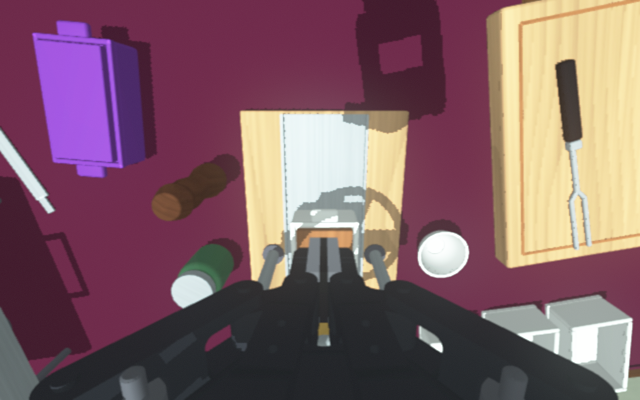

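The dish is home: its lug tip is at press x = -0.103 (pixel 325,213), square and centred. Next I refine the start angle from the spindle height and plan the descent into the gap.

```bash
python3 - <<'E'
from plan import *
for c in ("scene","side"):
    P=np.load(f"m_{c}.npy").reshape(-1,3); P=P[~np.isnan(P[:,0])]
    o=np.array([.6164,.0957]); d=P[:,:2]-o; rr=np.hypot(*d.T); a=np.radians(YAW)
    q=P[(rr<.02)&(P[:,2]>.26)]; print(c,"hub+spindle z",np.sort(q[:,2])[::-1][:60:2])
    q=P[(rr>.075)&(rr<.09)&(P[:,2]>.24)&(P[:,2]<.28)]; print("rim top",np.percentile(q[:,2],[50,80,95]))
    y=d@[-np.sin(a),np.cos(a)];x=d@[np.cos(a),np.sin(a)]
    q=P[(abs(x)<.015)&(abs(y)<.07)&(abs(P[:,2]-.209)<.006)]; print("beam top",np.median(q[:,2]),len(q))
p,r=cur(); e=np.array([.6164,.0957+.048,.36]);g=e-[0,0,.12]
tg=[(p+(e-p)*f,tool(0)) for f in (.3,.65,1,1)]+[(e,tool(0))]+[(e+(g-e)*f,tool(0)) for f in (.4,.8,1,1,1)]
show(p,r,tg)
E
```

```text
scene hub+spindle z [0.3    0.2968 0.2963 0.2961 0.296  0.2956 0.2949 0.2945 0.2944 0.2939
 0.2924 0.292  0.2903 0.2885 0.2851 0.2835 0.2815 0.279  0.2785 0.2762
 0.2743 0.2723 0.2721 0.2714 0.2712 0.2709 0.2705 0.2705 0.2703 0.2696]
rim top [0.2637 0.2658 0.2676]
beam top 0.20851330714114835 146
side hub+spindle z [0.3001 0.2987 0.2975 0.297  0.2965 0.2961 0.2954 0.2947 0.2922 0.292
 0.2912 0.2897 0.289  0.2879 0.2851 0.2845 0.2826 0.2815 0.281  0.2798
 0.2783 0.2753 0.2739 0.2732 0.273  0.2726 0.2722 0.2721 0.272  0.2718]
rim top [0.2647 0.2667 0.2683]
beam top 0.20967174986406173 132
[-0.05, 0.015, 0.006, 0.001, 0.011, 0.0, -0.109, 0.033, 0.014, 0.001, 0.011, 0.0, -0.167, 0.05, 0.021, 0.001, 0.011, 0.0, -0.167, 0.05, 0.021, 0.001, 0.011, 0.0, -0.167, 0.05, 0.021, 0.001, 0.011, 0.0]
[0.0, 0.0, 0.048, 0.0, 0.0, 0.0, 0.0, 0.0, 0.096, 0.0, 0.0, 0.0, 0.0, 0.0, 0.12, 0.0, 0.0, 0.0, 0.0, 0.0, 0.12, 0.0, 0.0, 0.0, 0.0, 0.0, 0.12, 0.0, 0.0, 0.0]
```

{"api": "carry_out", "payload": {
  "deltas": [-0.05,0.015,0.006,0.001,0.011,0.0,-0.109,0.033,0.014,0.001,0.011,0.0,-0.167,0.05,0.021,0.001,0.011,0.0,-0.167,0.05,0.021,0.001,0.011,0.0]
}}

```text
time: 9.65
eef_pos: [0.6184, 0.1431, 0.3529]
tcp_rot: [0.077, 0.997, -0.001, -0.005]
contact_force: [-0.7, -0.6, -1.8]
opening: -0.001
finger_force: 0.0
```

{"api": "carry_out", "payload": {
  "deltas": [0.0,0.0,0.04,0.0,0.0,0.0,0.0,0.0,0.08,0.0,0.0,0.0,0.0,0.0,0.12,0.0,0.0,0.0,0.0,0.0,0.12,0.0,0.0,0.0]
}}

```text
time: 10.15
eef_pos: [0.6134, 0.1436, 0.2371]
tcp_rot: [0.076, 0.997, -0.0, -0.004]
contact_force: [0.2, 0.0, 0.9]
opening: 0.001
finger_force: 0.0
```

```bash
cat > wind.py <<'E'
from plan import *
import sys
# wind.py a1 step n : finger angle (world deg) from current by step deg per row
O=np.array([.6164,.0957])
p,r=cur(); d=p[:2]-O; a0=np.degrees(np.arctan2(d[1],d[0])); s=ctrl.get_state()
print("ang",a0,"r",np.hypot(*d),"z",p[2],"F",s["contact_force"],"t",s["time"],"q6",s["qpos"])
a=a0
a=float(sys.argv[3]) if len(sys.argv)>3 else a0
step=float(sys.argv[1]);n=int(sys.argv[2])
r0=tool(0); c=np.array([*O+.048*np.array([np.cos(np.radians(a)),np.sin(np.radians(a))]),.240])
tg=[]
for i in range(1,n+1):
    b=np.radians(a-step*i); tg.append((np.array([*O+.048*np.array([np.cos(b),np.sin(b)]),.240]),r0))
if len(sys.argv)>3: show(c,r0,tg)
else: show(p,r,tg)
E
python3 wind.py 18 5; python3 -c "
from wheel import *
wheel('side');wheel('scene')"
```

```text
ang 93.543127310876 r 0.048041181953086806 z 0.23712156033057616 F [0.1559 0.0462 0.8823] t 10.15 q6 [ 0.0688  0.1882  1.683   0.0009  1.2776 -1.3496]
[-0.015, 0.001, -0.003, -0.001, -0.007, 0.001, -0.03, -0.003, -0.003, -0.001, -0.007, 0.001, -0.042, -0.011, -0.003, -0.001, -0.007, 0.001, -0.052, -0.023, -0.003, -0.001, -0.007, 0.001, -0.057, -0.037, -0.003, -0.001, -0.007, 0.001]
side circ [0.6103 0.0966 0.0775] spoke mod120 14.660391261963838 coh 0.3718899989686309 131
spindle top z [0.2728 0.529 ]
scene circ [0.6192 0.0978 0.0793] spoke mod120 33.268360107043186 coh 0.7597348654178258 109
spindle top z [0.5313 0.5343]
```

{"api": "carry_out", "payload": {
  "deltas": [-0.015,0.001,-0.003,0,0,0,-0.03,-0.003,-0.003,0,0,0,-0.042,-0.011,-0.003,0,0,0,-0.052,-0.023,-0.003,0,0,0,-0.057,-0.037,-0.003,0,0,0]
}}

```text
time: 10.88
eef_pos: [0.6676, 0.1001, 0.2462]
tcp_rot: [0.076, 0.997, 0.003, 0.0]
contact_force: [-1.7, 7.8, 0.2]
opening: 0.0
finger_force: 3.3
```

```bash
python3 wind.py 20 20 3.5; python3 - <<'E'
from plan import *
print(ctrl.get_state()["wrist_torque"])
E
```

```text
ang 4.854273143678561 r 0.05142912628437481 z 0.24621302988200194 F [-1.6527  7.7971  0.2361] t 10.875 q6 [-0.0036  0.2748  1.5634  0.0065  1.302  -1.423 ]
[-0.001, -0.017, 0.0, 0.0, 0.0, 0.0, 0.004, -0.033, 0.0, 0.0, 0.0, 0.0, 0.015, -0.046, 0.0, 0.0, 0.0, 0.0, 0.029, -0.055, 0.0, 0.0, 0.0, 0.0, 0.045, -0.058, 0.0, 0.0, 0.0, 0.0]
[0.016, 0.002, 0.0, 0.0, 0.0, 0.0, 0.031, 0.01, 0.0, 0.0, 0.0, 0.0, 0.042, 0.022, 0.0, 0.0, 0.0, 0.0, 0.049, 0.038, 0.0, 0.0, 0.0, 0.0, 0.049, 0.054, 0.0, 0.0, 0.0, 0.0]
[-0.005, 0.016, 0.0, 0.0, 0.0, 0.0, -0.015, 0.029, 0.0, 0.0, 0.0, 0.0, -0.029, 0.038, 0.0, 0.0, 0.0, 0.0, -0.045, 0.042, 0.0, 0.0, 0.0, 0.0, -0.062, 0.04, 0.0, 0.0, 0.0, 0.0]
[-0.014, -0.008, 0.0, 0.0, 0.0, 0.0, -0.026, -0.021, 0.0, 0.0, 0.0, 0.0, -0.032, -0.036, 0.0, 0.0, 0.0, 0.0, -0.033, -0.053, 0.0, 0.0, 0.0, 0.0, -0.028, -0.069, 0.0, 0.0, 0.0, 0.0]
[ 1.1234  0.3374 -0.1211]
```

{"api": "carry_out", "payload": {
  "deltas": [-0.001,-0.017,0.005,0.0,0.0,0.0,0.004,-0.033,0.005,0.0,0.0,0.0,0.015,-0.046,0.005,0.0,0.0,0.0,0.029,-0.055,0.005,0.0,0.0,0.0,0.045,-0.058,0.005,0.0,0.0,0.0]
}}

```text
time: 11.5
eef_pos: [0.6172, 0.0475, 0.2416]
tcp_rot: [0.077, 0.997, 0.002, 0.006]
contact_force: [8.8, 1.6, 0.4]
opening: 0.002
finger_force: 3.5
```

{"api": "carry_out", "payload": {
  "deltas": [0.016,0.002,0.0,0.0,0.0,0.0,0.031,0.01,0.0,0.0,0.0,0.0,0.042,0.022,0.0,0.0,0.0,0.0,0.049,0.038,0.0,0.0,0.0,0.0,0.049,0.054,0.0,0.0,0.0,0.0]
}}

```text
time: 12.12
eef_pos: [0.5748, 0.1052, 0.2415]
tcp_rot: [0.077, 0.997, -0.003, 0.002]
contact_force: [-2.0, -7.4, -0.1]
opening: -0.002
finger_force: 3.0
```

```bash
python3 wind.py 20 20 163.5
```

```text
ang 167.15949438605443 r 0.04261897646104625 z 0.24146042307301405 F [-2.0014 -7.4309 -0.1236] t 12.125 q6 [ 0.0104  0.0789  1.7962 -0.0073  1.2626 -1.404 ]
[-0.005, 0.016, 0.0, 0.0, 0.0, 0.0, -0.015, 0.029, 0.0, 0.0, 0.0, 0.0, -0.029, 0.038, 0.0, 0.0, 0.0, 0.0, -0.046, 0.042, 0.0, 0.0, 0.0, 0.0, -0.062, 0.039, 0.0, 0.0, 0.0, 0.0]
[-0.015, -0.007, 0.0, 0.0, 0.0, 0.0, -0.026, -0.02, 0.0, 0.0, 0.0, 0.0, -0.032, -0.035, 0.0, 0.0, 0.0, 0.0, -0.033, -0.052, 0.0, 0.0, 0.0, 0.0, -0.028, -0.068, 0.0, 0.0, 0.0, 0.0]
[0.01, -0.013, 0.0, 0.0, 0.0, 0.0, 0.024, -0.022, 0.0, 0.0, 0.0, 0.0, 0.041, -0.025, 0.0, 0.0, 0.0, 0.0, 0.057, -0.023, 0.0, 0.0, 0.0, 0.0, 0.072, -0.015, 0.0, 0.0, 0.0, 0.0]
[0.011, 0.012, 0.0, 0.0, 0.0, 0.0, 0.017, 0.027, 0.0, 0.0, 0.0, 0.0, 0.018, 0.044, 0.0, 0.0, 0.0, 0.0, 0.013, 0.06, 0.0, 0.0, 0.0, 0.0, 0.003, 0.073, 0.0, 0.0, 0.0, 0.0]
```

{"api": "carry_out", "payload": {
  "deltas": [-0.005,0.016,0.0,0.0,0.0,0.0,-0.015,0.029,0.0,0.0,0.0,0.0,-0.029,0.038,0.0,0.0,0.0,0.0,-0.046,0.042,0.0,0.0,0.0,0.0,-0.062,0.039,0.0,0.0,0.0,0.0]
}}

```text
time: 12.75
eef_pos: [0.6389, 0.1379, 0.2394]
tcp_rot: [0.076, 0.997, 0.0, -0.004]
contact_force: [-7.4, 2.6, 0.8]
opening: 0.0
finger_force: 3.5
```

{"api": "carry_out", "payload": {
  "deltas": [-0.015,-0.007,0.0,0.0,0.0,0.0,-0.026,-0.02,0.0,0.0,0.0,0.0,-0.032,-0.035,0.0,0.0,0.0,0.0,-0.033,-0.052,0.0,0.0,0.0,0.0,-0.028,-0.068,0.0,0.0,0.0,0.0]
}}

```text
time: 13.38
eef_pos: [0.6593, 0.068, 0.2402]
tcp_rot: [0.077, 0.997, 0.003, 0.002]
contact_force: [1.8, 7.2, -1.2]
opening: -0.004
finger_force: 2.9
```

{"api": "carry_out", "payload": {
  "deltas": [0.01,-0.013,0.0,0.0,0.0,0.0,0.024,-0.022,0.0,0.0,0.0,0.0,0.041,-0.025,0.0,0.0,0.0,0.0,0.057,-0.023,0.0,0.0,0.0,0.0,0.072,-0.015,0.0,0.0,0.0,0.0]
}}

```text
time: 14.0
eef_pos: [0.5899, 0.0594, 0.2429]
tcp_rot: [0.077, 0.997, -0.002, 0.009]
contact_force: [11.0, -5.9, 0.9]
opening: -0.0
finger_force: 4.9
```

```bash
python3 - <<'E'
from plan import *
O=np.array([.6164,.0957]);p,r=cur();d=p[:2]-O;a=np.arctan2(d[1],d[0]);print(np.degrees(a),np.hypot(*d))
# back off CCW 15 deg then lift to z .36 then sideways away toward robot
b=a+np.radians(15);q=np.array([*O+.048*np.array([np.cos(b),np.sin(b)]),.241])
print(q);show(p,r,[(q,tool(0)),(q+[0,0,.05],tool(0)),(q+[0,0,.11],tool(0)),(q+[-.05,-.03,.12],tool(0)),(q+[-.1,-.07,.12],tool(0))])
q=q+[-.1,-.07,.12]
E
```

```text
-126.1420628912383 0.04495448266005372
[0.5991 0.0509 0.241 ]
[-0.01, -0.007, 0.002, -0.002, 0.018, -0.001, -0.011, -0.007, -0.048, -0.002, 0.018, -0.001, -0.012, -0.007, -0.108, -0.002, 0.018, -0.001, 0.032, -0.045, -0.119, -0.002, 0.018, -0.001, 0.075, -0.092, -0.119, -0.002, 0.018, -0.001]
```

{"api": "carry_out", "payload": {
  "deltas": [-0.017,-0.012,0.002,0,0,0,-0.017,-0.012,-0.003,0,0,0,-0.017,-0.012,-0.058,0,0,0,-0.017,-0.012,-0.118,0,0,0,0.025,-0.05,-0.13,0,0,0]
}}

```text
time: 14.62
eef_pos: [0.5551, 0.0165, 0.3754]
tcp_rot: [0.075, 0.997, 0.0, 0.005]
contact_force: [0.3, -0.3, 1.1]
opening: 0.002
finger_force: 0.0
```

{"api": "carry_out", "payload": {
  "deltas": [0.05,-0.03,0,0,0,0,0.09,-0.07,0,0,0,0,0.13,-0.11,0,0,0,0]
}}

```text
time: 15.0
eef_pos: [0.4057, -0.073, 0.3697]
tcp_rot: [0.076, 0.997, 0.0, 0.0]
contact_force: [-0.2, -1.0, -0.4]
opening: -0.002
finger_force: 0.0
```

```bash
cat > meas.py <<'E'
from wheel import *
import sys
for c in ("side","scene"):
    im,P,K,C=wheel(c,np.array([.6164,.0957])); np.save("m2_"+c,P)
    save(im[150:270,240:360].repeat(4,0).repeat(4,1),f"{sys.argv[1]}_{c}.png")
    Q=P.reshape(-1,3);Q=Q[~np.isnan(Q[:,0])];rr=np.hypot(*(Q[:,:2]-[.6164,.0957]).T)
    print("hub/spindle",np.sort(Q[(rr<.02)&(Q[:,2]>.25)&(Q[:,2]<.31),2])[::-1][:40:3])
    q=Q[(rr>.015)&(rr<.034)&(Q[:,2]>.095)&(Q[:,2]<.15)];print("foot plate z",np.percentile(q[:,2],[10,50,80,95]),len(q))
E
python3 meas.py a; python3 - <<'E'
from plan import *
for c in ("side","scene"):
    P=np.load(f"m_{c}.npy").reshape(-1,3);Q=P[~np.isnan(P[:,0])];rr=np.hypot(*(Q[:,:2]-[.6164,.0957]).T)
    q=Q[(rr>.015)&(rr<.034)&(Q[:,2]>.095)&(Q[:,2]<.15)];print("before foot plate z",np.percentile(q[:,2],[10,50,80,95]),len(q))
E
```

```text
side circ [0.6129 0.0963 0.079 ] spoke mod120 79.5735557833091 coh 0.9632816175196249 116
spindle top z [0.1679 0.2788]
hub/spindle [0.281  0.2788 0.2779 0.2777 0.2775 0.2769 0.2744 0.2738 0.2726 0.2723
 0.2721 0.2716 0.2708 0.2704]
foot plate z [0.109  0.1139 0.117  0.1328] 183
scene circ [0.6203 0.0969 0.0784] spoke mod120 79.95167031734069 coh 0.9529339424889095 139
spindle top z [0.2777 0.2797]
hub/spindle [0.2807 0.2792 0.2787 0.2783 0.2774 0.2766 0.2762 0.2736 0.2728 0.2724
 0.2718 0.2711 0.2707 0.2706]
foot plate z [0.1089 0.1124 0.1147 0.1299] 43
before foot plate z [0.1035 0.1259 0.1282 0.1318] 233
before foot plate z [0.1038 0.1254 0.1284 0.1398] 52
```

```bash
python3 - <<'E'
from plan import *
O=np.array([.6164,.0957]);p,r=cur()
def F(a,z): return np.array([*O+.048*np.array([np.cos(np.radians(a)),np.sin(np.radians(a))]),z])
e=F(140,.36);print(p)
tg=[(p+(e-p)*f,tool(0)) for f in (.22,.44,.66,.88,1)]+[(e,tool(0)),(e,tool(0)),(F(140,.32),tool(0)),(F(140,.28),tool(0)),(F(140,.24),tool(0))]
p,r=show(p,r,tg)
tg=[(F(140,.24),tool(0))]*2+[(F(a,.24),tool(0)) for a in (130,116,102,88,74,60,46,32,18,6,-6,-18)]
show(p,r,tg)
E
```

```text
[ 0.4046 -0.0743  0.3699]
[-0.031, 0.05, 0.002, 0.0, 0.001, -0.005, -0.062, 0.099, 0.004, 0.0, 0.001, -0.005, -0.093, 0.149, 0.007, 0.0, 0.001, -0.005, -0.124, 0.199, 0.009, 0.0, 0.001, -0.005, -0.141, 0.226, 0.01, 0.0, 0.001, -0.005]
[0.0, 0.0, 0.0, 0.0, 0.0, 0.0, 0.0, 0.0, 0.0, 0.0, 0.0, 0.0, 0.0, 0.0, 0.04, 0.0, 0.0, 0.0, 0.0, 0.0, 0.08, 0.0, 0.0, 0.0, 0.0, 0.0, 0.12, 0.0, 0.0, 0.0]
[0.0, 0.0, 0.0, 0.0, 0.0, 0.0, 0.0, 0.0, 0.0, 0.0, 0.0, 0.0, -0.005, 0.007, 0.0, 0.0, 0.0, 0.0, -0.014, 0.015, 0.0, 0.0, 0.0, 0.0, -0.024, 0.02, 0.0, 0.0, 0.0, 0.0]
[-0.012, 0.003, 0.0, 0.0, 0.0, 0.0, -0.023, 0.003, 0.0, 0.0, 0.0, 0.0, -0.035, 0.0, 0.0, 0.0, 0.0, 0.0, -0.045, -0.006, 0.0, 0.0, 0.0, 0.0, -0.054, -0.013, 0.0, 0.0, 0.0, 0.0]
[-0.006, -0.01, 0.0, 0.0, 0.0, 0.0, -0.01, -0.02, 0.0, 0.0, 0.0, 0.0, -0.011, -0.03, 0.0, 0.0, 0.0, 0.0, -0.011, -0.04, 0.0, 0.0, 0.0, 0.0]
```

{"api": "carry_out", "payload": {
  "deltas": [-0.031,0.05,0.002,0.0,0.0,-0.005,-0.062,0.099,0.004,0.0,0.0,-0.005,-0.093,0.149,0.007,0.0,0.0,-0.005,-0.124,0.199,0.009,0.0,0.0,-0.005,-0.141,0.226,0.01,0.0,0.0,-0.005]
}}

```text
time: 15.72
eef_pos: [0.5826, 0.1324, 0.3586]
tcp_rot: [0.073, 0.997, 0.001, -0.001]
contact_force: [-0.2, -0.4, -0.9]
opening: 0.003
finger_force: 0.0
```

{"api": "carry_out", "payload": {
  "deltas": [0.0,0.0,0.0,0.0,0.0,0.0,0.0,0.0,0.0,0.0,0.0,0.0,0.0,0.0,0.04,0.0,0.0,0.0,0.0,0.0,0.08,0.0,0.0,0.0,0.0,0.0,0.12,0.0,0.0,0.0]
}}

```text
time: 16.35
eef_pos: [0.5808, 0.1286, 0.2394]
tcp_rot: [0.075, 0.997, 0.0, 0.001]
contact_force: [-0.3, 0.3, -1.2]
opening: 0.0
finger_force: 0.0
```

{"api": "carry_out", "payload": {
  "deltas": [0.0,0.0,0.0,0.0,0.0,0.0,0.0,0.0,0.0,0.0,0.0,0.0,-0.005,0.007,0.0,0.0,0.0,0.0,-0.014,0.015,0.0,0.0,0.0,0.0,-0.024,0.02,0.0,0.0,0.0,0.0]
}}

```text
time: 16.98
eef_pos: [0.609, 0.1467, 0.2408]
tcp_rot: [0.074, 0.997, 0.001, 0.001]
contact_force: [0.8, -0.6, -1.4]
opening: 0.0
finger_force: 0.0
```

{"api": "carry_out", "payload": {
  "deltas": [-0.012,0.003,0.0,0.0,0.0,0.0,-0.023,0.003,0.0,0.0,0.0,0.0,-0.035,0.0,0.0,0.0,0.0,0.0,-0.045,-0.006,0.0,0.0,0.0,0.0,-0.054,-0.013,0.0,0.0,0.0,0.0]
}}

```text
time: 17.6
eef_pos: [0.6573, 0.1278, 0.2389]
tcp_rot: [0.074, 0.997, 0.002, -0.004]
contact_force: [-6.7, 5.6, 1.5]
opening: -0.001
finger_force: 3.9
```

{"api": "carry_out", "payload": {
  "deltas": [-0.006,-0.01,0.0,0.0,0.0,0.0,-0.01,-0.02,0.0,0.0,0.0,0.0,-0.011,-0.03,0.0,0.0,0.0,0.0,-0.011,-0.04,0.0,0.0,0.0,0.0,-0.011,-0.04,0.0,0.0,0.0,0.0]
}}

```text
time: 18.23
eef_pos: [0.6645, 0.0865, 0.2391]
tcp_rot: [0.074, 0.997, 0.003, -0.0]
contact_force: [-0.3, 5.0, -1.8]
opening: -0.0
finger_force: 2.2
```

```bash
python3 wind.py 8 1 | head -1
```

```text
ang -10.858439418869377 r 0.049017432196611414 z 0.23911616234471358 F [-0.3194  5.027  -1.7819] t 18.225 q6 [-0.0239  0.2696  1.5828  0.0059  1.2889 -1.4485]
```

```bash
python3 wind.py 13 2 -17
```

```text
ang -10.858439418869377 r 0.049017432196611414 z 0.23911616234471358 F [-0.3194  5.027  -1.7819] t 18.225 q6 [-0.0239  0.2696  1.5828  0.0059  1.2889 -1.4485]
[0.003, -0.011, 0.0, 0.0, 0.0, 0.0, 0.008, -0.02, 0.0, 0.0, 0.0, 0.0]
```

Then back off counter-clockwise, lift and retreat.

{"api": "carry_out", "payload": {
  "deltas": [0.003,-0.011,0.0,0.0,0.0,0.0,0.008,-0.02,0.0,0.0,0.0,0.0,0.008,-0.02,0.0,0.0,0.0,0.0,0.008,-0.02,0.0,0.0,0.0,0.0]
}}

```text
time: 18.73
eef_pos: [0.6545, 0.0672, 0.2396]
tcp_rot: [0.074, 0.997, 0.002, 0.001]
contact_force: [2.5, 5.6, -1.0]
opening: -0.001
finger_force: 2.3
```

```bash
python3 wind.py 13 1 | head -1
```

```text
ang -36.817049791756936 r 0.04761031539441424 z 0.239573838374882 F [ 2.4939  5.5637 -0.9525] t 18.725 q6 [-0.0533  0.2416  1.6158  0.0043  1.2814 -1.4776]
```

{"api": "carry_out", "payload": {
  "deltas": [-0.005,0.015,0,0,0,0,-0.006,0.02,0,0,0,0,-0.006,0.02,-0.04,0,0,0,-0.006,0.02,-0.09,0,0,0,-0.006,0.02,-0.13,0,0,0]
}}

```text
time: 19.35
eef_pos: [0.6625, 0.0843, 0.3723]
tcp_rot: [0.074, 0.997, 0.0, 0.001]
contact_force: [0.3, 0.2, -0.2]
opening: -0.0
finger_force: 0.0
```

{"api": "carry_out", "payload": {
  "deltas": [0.06,-0.01,0,0,0,0,0.12,-0.03,0,0,0,0,0.17,-0.06,0,0,0,0,0.21,-0.1,0,0,0,0,0.23,-0.14,0,0,0,0]
}}

```text
time: 19.98
eef_pos: [0.4123, -0.0207, 0.3701]
tcp_rot: [0.073, 0.997, -0.0, 0.001]
contact_force: [0.6, -0.8, -0.5]
opening: -0.001
finger_force: 0.0
```

```bash
python3 meas.py b
```

```text
side circ [0.6124 0.0959 0.0787] spoke mod120 60.27867830030231 coh 0.9639410377033942 118
spindle top z [0.2203 0.2735]
hub/spindle [0.2757 0.2747 0.2733 0.2726 0.272  0.2717 0.2713 0.2709 0.2707 0.2705
 0.2701 0.2699 0.2696 0.2694]
foot plate z [0.1093 0.1141 0.1177 0.1474] 199
scene circ [0.6204 0.0972 0.0783] spoke mod120 60.39718917076956 coh 0.9563555231591049 141
spindle top z [0.2721 0.2736]
hub/spindle [0.2762 0.2744 0.2731 0.2729 0.2724 0.2721 0.2717 0.2716 0.2713 0.2709
 0.2708 0.2707 0.2706 0.2703]
foot plate z [0.1097 0.1132 0.1272 0.1485] 49
```

```bash
python3 - <<'E'
from plan import *
im,P,K,C=look("side")
x=P[...,:2]-W(0,0,0)[:2]; a=np.radians(YAW); X=x@[np.cos(a),np.sin(a)];Y=x@[-np.sin(a),np.cos(a)];z=P[...,2];I=im.astype(int)
m=(I.min(-1)>110)&(z>.085)&(z<.1)&(abs(Y)<.055)&(X<-.06)&(X>-.2)
print("lug x",np.percentile(X[m],[1,5,50]),"y",np.percentile(Y[m],[1,50,99]))
E
```

```text
lug x [-0.105  -0.1023 -0.0853] y [-0.0493  0.0035  0.0495]
```

View pics/b_side.png

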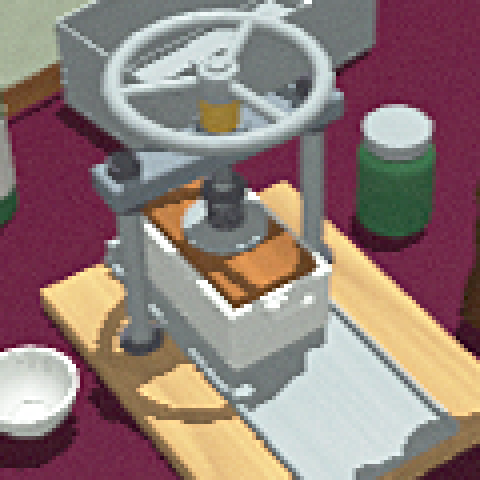

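The picture shows the dish square against the rear stop with the foot on the pressing board (230,225). The gripper is clear, and the spring works out to about 10 mm squeezed.

```bash
python3 -c "
from plant import ctrl
print(ctrl.sign_off())"
```

```text
the job is handed in; nothing more can be done
None
```

The dish is square against the rear stop and the handwheel is wound about 12.0 rad, which puts the spring at an estimated 10 mm squeeze (9.6 to 10.4 mm, from the start angle and wheel rotation, not measured directly); the gripper is clear and the job is handed in, with no verdict shown.

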